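# Bolt down the dough sheeter's guard and set the tin under its spout

### The arm

A 7-joint arm with a two-finger parallel gripper is mounted at the origin on the work surface. World frame = base frame: x ahead of the robot, y to its left, z up, the work surface at z = 0. Lengths are in m, angles in rad, forces in N, time in s.
With the tool pointing down it reaches from about 0.4 to 0.875 m from the base axis. Payload 6.5 kg.
Tool frame: the origin (TCP) lies between the finger pads; the fingertips stand robot.tip_reach ahead of it and the grasp point (between the pads) lies 5 mm behind it (robot.tip_reach is the distance from the TCP to the fingertips, in m); z points along the fingers, y is the line along which they close (so a half turn about z gives the same grasp; the last joint's range is limited). The gripper opens to 88 mm and grips with 3 to 60 N. Pads are 18 mm wide; open, the fingers measure 123 mm over their backs; the gripper's body (75 mm by 187 mm) begins 45 mm behind the grasp point.
Start: joints at [1.053, 0.536, -0.004, 1.538, 0.003, 1.067, -0.071], TCP at [0.284, -0.585, 0.221] pointing down, gripper open.
Joint ranges: [-2.7, 2.7], [-0.37, 2.16], [-1.27, 1.26], [0.24, 2.4], [-1.31, 4.45], [0.19, 1.91], [-2.76, 2.76]. Speed limits (rad/s): [2.39, 2.39, 3.14, 3.14, 3.14, 3.14, 3.14].

### API

Orientations are given as a unit quaternion [w, x, y, z].
In Python, from station import robot gives the robot as it stands.
- The arm moves only by the shell command python3 -m pendant 'ROWS' [OPENING] [FORCE]. ROWS is JSON, a list of rows, each a list of 4 numbers: the shift along the tool's x, y, z in units of 0.25 m (1.0 is 0.25 m), then the turn about the tool's z in units of 90 degrees (1.0 is 90 degrees). In form: [[x, y, z, spin], ...]. A call has 1 to 12 rows; each row is the pose to reach, as a shift and turn from the pose commanded when the call began, along the tool's axes at that moment; what a row does not reach only later rows make up. A row lasts 1/12 s, in which the tool goes at most 41.7 mm and 7.16 degrees, less where a joint would pass 70% of its speed; a pose out of reach is approached as far as the arm can. A call with a number of a shift or a turn outside -1 to 1 is refused whole. A call with a gripper value outside its range is refused whole. OPENING is the closure, from 0 (fully open) to 1 (shut), set as the call begins (- or left out, the last holds). The fingers move at their own pace and stop on an object; FORCE is the grip in N (left out, the last holds). Time passes only in rows, so rows that repeat a pose let the fingers close. It gives the time, the measured TCP pose, the force, the opening and the grip force at its end, in the units of the state.
- robot.state(): the state, without advancing time (a new reading comes with each control period).
- robot.capture(name): name is "scene" or "top" or "wrist"; returns a dict with "image" (420x560x3 uint8, red, green, blue), "K" (3x3 intrinsics, pixels), "T" (4x4, takes a point from camera to world coordinates). Camera axes: x right, y down, z forward; pixel columns grow to the right and rows downward; lengths in m; the calibration is good to about 2 mm. A picture is of the moment at which its call begins. There is no depth.
- robot.job_done(): hands the job in; it is judged then, once.
The state is a dict: "clock": time; "q": joint angles; "qd": joint speeds; "joint_efforts": joint torques, N m; "tcp_pos": TCP position; "tool_rot": TCP orientation; "wrist_force": force on the tool from outside, world axes, zero at the start; "wrist_torque": the same for the moment, N m; "width": opening from 0.0 (shut) to 1.0 (fully open); "grasp_force": force on a finger pad.
Only numpy, scipy, OpenCV 4.12 (cv2) and the standard library are available. Lean on these libraries where they do the work, as an engineer would, in place of code of your own. Each camera call takes 0.05 s, during which the arm holds its last target. There are 200 camera calls.

### The job

Get the dough sheeter ready: turn its three captive wing bolts clockwise all the way to their end stops, first the red one on top, then the yellow one on the left of the sloping guard, then the blue one on the right. Then slide the baking tin along the table, without lifting or tipping it, onto the round mark under the spout, and leave all the other kitchen things where they stand.

Things in the scene. Friction and masses are not known exactly. Their poses are not given: they have to be found in the camera images.
- sheeter: White dough sheeter, fixed, 240 mm deep (x -110 to +130), 260 wide (y +-130); origin under it on the table; front (-x) roughly towards the robot. Front panel 50 mm high, above it a steel guard slopes up at 35 degrees to a flat deck 148 mm high (x +30 to +130), with two grey caps at y +-105 (36 wide, 31 high).
- spout (a point): Tip of the steel spout on the sheeter's left side (+y): it spans the sheeter's x -46 to +26 mm, y +125 to +167, and stands 65 to 103 mm above the table.
- bolt_top (a joint): Angle of the red captive wing bolt, rad: starts between 0.6 and 1.8, grows as it is turned clockwise (seen from its outer end), end stop (fully home) at 2.6; it stays where it is left and does not move along its axis.
- bolt_top_grip (a point): Grip point of the red wing bolt, on its axis, on the flat deck behind the sloping guard, axis vertical; 185 mm above the table. Grip bar: 42 mm long (point x), 14 thick (point y, grip across it), from 23 mm below to 7 above this point along the axis (point z, outwards), on a 44 mm disc. The point turns with the bolt.
- bolt_left (a joint): Angle of the yellow captive wing bolt, rad: starts between 0.6 and 1.8, grows as it is turned clockwise (seen from its outer end), end stop (fully home) at 2.6; it stays where it is left and does not move along its axis.
- bolt_left_grip (a point): Grip point of the yellow wing bolt, on its axis, on the sloping guard, its left half (+y), axis leaning 35 degrees to the machine's front; 129 mm above the table. Grip bar: 42 mm long (point x), 14 thick (point y, grip across it), from 23 mm below to 7 above this point along the axis (point z, outwards), on a 44 mm disc. The point turns with the bolt.
- bolt_right (a joint): Angle of the blue captive wing bolt, rad: starts between 0.6 and 1.8, grows as it is turned clockwise (seen from its outer end), end stop (fully home) at 2.6; it stays where it is left and does not move along its axis.
- bolt_right_grip (a point): Grip point of the blue wing bolt, on its axis, on the sloping guard, its right half (-y), axis leaning 35 degrees to the machine's front; 129 mm above the table. Grip bar: 42 mm long (point x), 14 thick (point y, grip across it), from 23 mm below to 7 above this point along the axis (point z, outwards), on a 44 mm disc. The point turns with the bolt.
- tin: Round open aluminium baking tin, loose, 110 mm across the rim (104 at the foot), 35 mm high, wall 3 mm, 0.15 kg; origin at the centre of its underside.
- spot (a point): Centre of the round mark (white with a blue rim, 128 mm across) on the table beside the sheeter's left flank, under the spout: where the centre of the tin must end. It is at x -10 mm, y +215 mm of the sheeter.
- jar: Bystander: low jar with an orange lid, 64 mm across, 62 mm high; origin at the centre of its underside.
- can: Bystander: tall round can with a green lid, 90 mm across, 160 mm high; origin at the centre of its underside.
- mug: Bystander: blue mug, 80 mm across plus a handle, 90 mm high; origin at the centre of its underside.
- bottle: Bystander: amber glass bottle, 66 mm across, 200 mm high; origin at the centre of its underside.
- cutter_red: Bystander: red ring-shaped biscuit cutter, 60 mm across, 25 mm high; origin at the centre of its underside.
- cutter_green: Bystander: green ring-shaped biscuit cutter, 52 mm across, 30 mm high; origin at the centre of its underside.

How it is judged:
On the way, in this order (a step that is already met when the one before it is completed fails the run):
1. first the red bolt on top is turned clockwise to its end stop (within 0.07 rad of 2.6) (value of joint bolt_top above 2.53 rad), for 0.2 s.
2. then the yellow bolt on the left of the guard is turned clockwise to its end stop (within 0.07 rad of 2.6) (value of joint bolt_left above 2.53 rad), for 0.2 s.
3. then the blue bolt on the right of the guard is turned clockwise to its end stop (within 0.07 rad of 2.6) (value of joint bolt_right above 2.53 rad), for 0.2 s.
4. then the tin is slid onto the mark under the spout, its centre within 15 mm of the mark's centre (horizontal distance between tin and spot below 0.015 m and height (world z) of tin below 0.005 m and angle between tin's own z axis and vertical below 0.05 rad), for 0.2 s.
At the end, for the whole second after the job is handed in: All three wing bolts are at their end stops (each within 0.07 rad of 2.6), and the tin stands flat and still on the table with its centre within 15 mm of the centre of the mark under the spout (all of step 4 and value of joint each of bolt_top, bolt_left, bolt_right above 2.53 rad and linear speed of tin below 0.01 m/s); the robot touches nothing.
It fails at once if the tin is lifted more than 12 mm off the table or tipped more than 0.25 rad (height (world z) of tin above 0.012 m or angle between tin's own z axis and vertical above 0.25 rad).
It fails at once if any bystander (jar, can, mug, bottle, the two cutters) is moved more than 20 mm (distance of any of jar, can, mug, bottle, cutter_red, cutter_green from where it was at the start of the episode above 0.02 m).
It also fails if it takes over 72 s, if anything falls off the work surface, if the arm or the gripper's body presses on something with over 40 N, if the wrist force passes 120 N, or if a joint passes its speed limit or range.

## Working session

There is one attempt and no reset: what is moved stays moved. The work goes in short steps, Python scripts to look and compute and a shell command to move; the robot and the scene stay as the last step left them, time stands still between calls to the robot, and variables do not carry over. Pictures are saved under pics/ and viewed, at most 10 in all, crops included, and the job is handed in when it is done.

```bash
ls; mkdir -p pics; cat > h.py <<'E'
import numpy as np, cv2
from station import robot
from scipy.spatial.transform import Rotation as R
E
python3 - <<'E'
from h import *
print(robot.state(), robot.tip_reach)
for n in("scene","top"):
    c=robot.capture(n); cv2.imwrite(f"pics/{n}0.png",c["image"][:,:,::-1]); np.savez(f"{n}0.npz",**c)
    print(n,c["K"].round(1).tolist(),c["T"].round(4).tolist())
E
```

```text
pics
{'clock': 0.0, 'q': array([ 1.05282995,  0.53718716, -0.00441852,  1.53883071,  0.00258686,
        1.0673075 , -0.07119942]), 'qd': array([ 6.33889190e-04,  1.06373413e-04,  1.75959752e-04, -4.10236517e-04,
        5.21062534e-04,  3.06286255e-04,  8.48842925e-05]), 'joint_efforts': array([-3.42506282e-04, -5.70975316e+01,  9.91009399e-01, -2.51608658e+01,
       -5.61820599e-02,  1.78364612e-02,  1.33567223e-04]), 'tcp_pos': array([ 0.28346008, -0.58423242,  0.21974223]), 'tool_rot': array([-8.25285586e-04,  9.74590855e-01,  2.23990893e-01, -2.54054388e-04]), 'wrist_force': array([-0.08268232, -0.60570942, -0.60445882]), 'wrist_torque': array([ 0.04044463,  0.01671691, -0.00759177]), 'grasp_force': 0.0, 'width': 1.0006523300539985} 0.014
scene [[471.3, 0.0, 284.8], [0.0, 471.3, 211.3], [0.0, 0.0, 1.0]] [[0.0766, 0.6702, -0.7383, 1.4106], [0.9971, -0.055, 0.0535, -0.1306], [-0.0048, -0.7402, -0.6724, 0.8712], [0.0, 0.0, 0.0, 1.0]]
top [[387.0, 0.0, 285.9], [0.0, 387.0, 205.0], [0.0, 0.0, 1.0]] [[0.0274, -0.987, 0.1585, 0.3817], [-0.9993, -0.0228, 0.031, -0.0689], [-0.027, -0.1592, -0.9869, 1.2211], [0.0, 0.0, 0.0, 1.0]]
```

View pics/scene0.png

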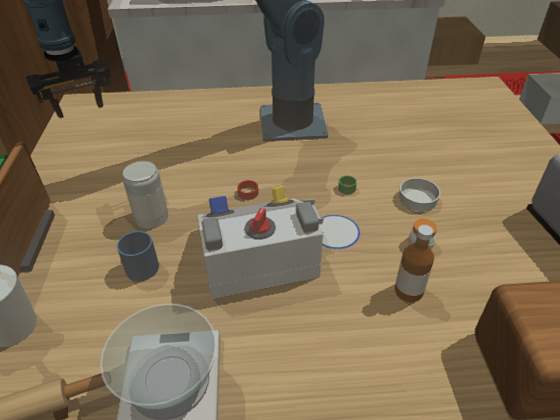

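View pics/top0.png

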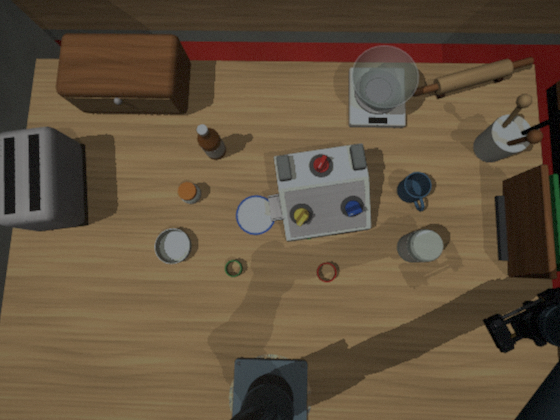

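The scene view faces the robot from behind the sheeter. In the top view, red is at (320,165), yellow (301,215), blue (352,207), the mark (256,215), the tin (174,246), the green cutter (234,268), the red cutter (327,272), the jar (189,191) and the can (424,246). I'll enlarge the top view to read it more closely.

```bash
python3 - <<'E'
from h import *
i=cv2.imread("pics/top0.png")
cv2.imwrite("pics/crop1.png",cv2.resize(i[135:255,235:395],None,fx=5,fy=5,interpolation=cv2.INTER_CUBIC))
E
```

```text
(no output)
```

View pics/crop1.png

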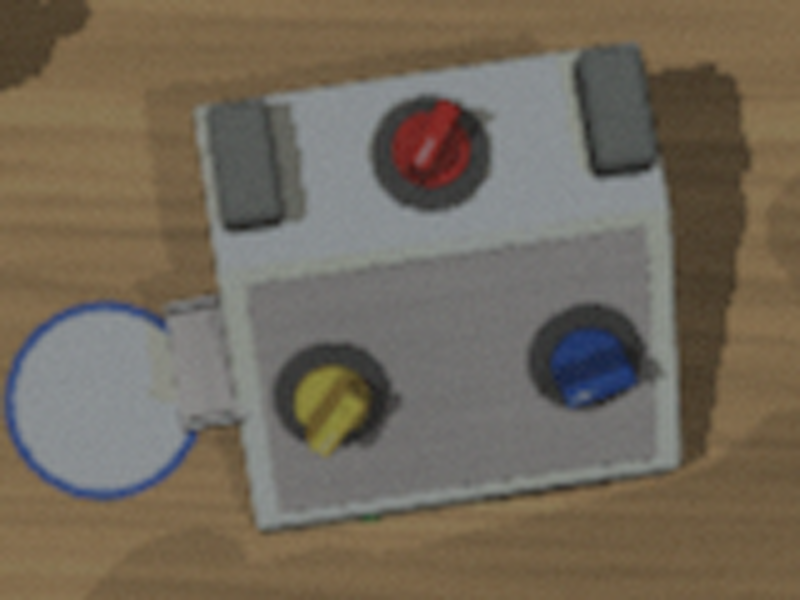

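The crop shows the deck's back-left corner at (197,107), the front corners at (262,530) and (680,465), and the mark's centre at (105,400). The discs are red (432,152), yellow (332,402) and blue (587,356). Next I fit the sheeter pose.

```bash
cat >> h.py <<'E'
def ray(c,u,v):
    d=c["T"][:3,:3]@np.linalg.solve(c["K"],[u,v,1.]); return c["T"][:3,3],d
def at(c,u,v,z):
    o,d=ray(c,u,v); return o+d*(z-o[2])/d[2]
def proj(c,p):
    q=np.linalg.inv(c["T"])@np.r_[p,1]; q=c["K"]@q[:3]; return q[:2]/q[2]
E
python3 - <<'E'
from h import *
from scipy.optimize import least_squares
c=np.load("top0.npz"); c={k:c[k] for k in c}
P=lambda u,v:(235+(u-2)/5,135+(v-2)/5)
F=[((197,107),(.13,.13,.148)),((262,530),(-.11,.13,.05)),((680,465),(-.11,-.13,.05)),((105,400),(-.01,.215,0)),((632,45),(.13,-.123,.179)),((218,100),(.13,.123,.179))]
def w(x,p): return np.array([x[0]+np.cos(x[2])*p[0]-np.sin(x[2])*p[1],x[1]+np.sin(x[2])*p[0]+np.cos(x[2])*p[1],p[2]])
f=lambda x:np.concatenate([proj(c,w(x,p))-P(*m) for m,p in F])
r=least_squares(f,[.65,-.1,0],loss='soft_l1'); x=r.x
print(x,f(x).round(1))
inv=lambda p:R.from_euler('z',-x[2]).apply(p-[x[0],x[1],0])
for n,m,z in [("red",(432,152),.158),("yel",(332,402),.108),("blu",(587,356),.108)]:
    p=at(c,*P(*m),z); print(n,p.round(4),inv(p).round(4))
print("spot",w(x,(-.01,.215,0)),"caps/tin:")
for n,(u,v),z in [("tinrim",(174,246),.035),("green",(234,268),.02),("redc",(327,272),.02),("jar",(189,188),.062),("can",(426,245),.16),("bottle",(203,131),.2)]:
    p=at(c,u,v,z); print(n,p.round(3))
E
```

```text
[ 0.58892107 -0.14594334  0.16675011] [-0.3  0.1 -0.8  0.7  0.9  1.6  0.3  0.4  1.9 -3.5 -2.7 -2. ]
red [ 0.6692 -0.1314  0.158 ] [0.0816 0.001  0.158 ]
yel [ 0.5323 -0.0784  0.108 ] [-0.0447  0.076   0.108 ]
blu [ 0.5627 -0.2256  0.108 ] [-0.0391 -0.0742  0.108 ]
spot [0.54337442 0.0644147  0.        ] caps/tin:
tinrim [0.437 0.309 0.035]
green [0.375 0.123 0.02 ]
redc [ 0.371 -0.162  0.02 ]
jar [0.614 0.267 0.062]
can [ 0.451 -0.418  0.16 ]
bottle [0.748 0.199 0.2  ]
```

```bash
cat >> h.py <<'E'
X=np.array([.5889,-.1459,.1668])
def sh(p): return np.r_[R.from_euler('z',X[2]).apply([p[0],p[1],0])[:2]+X[:2],p[2]]
def yaw(s):
    w,x,y,z=s["tool_rot"]; m=R.from_quat([x,y,z,w]).as_matrix(); return m,np.degrees(np.arctan2(m[1,0],m[0,0]))
def go(p,yw=None):
    s=robot.state(); m,y=yaw(s); d=m.T@(np.array(p)-s["tcp_pos"])/.25
    print("t%.2f"%s["clock"],"tcp",s["tcp_pos"].round(4),"yaw %.1f"%y,"q",s["q"].round(2),"F",s["wrist_force"].round(1),"T",s["wrist_torque"].round(2),"w %.3f g %.1f"%(s["width"],s["grasp_force"]))
    print("  d",d.round(3), "" if yw is None else "spin %.3f (cw+)"%(((y-yw+180)%360-180)/90))
E
python3 -c "
from h import *
print(sh((.08,0,.185)),sh((-.0617,.075,.129)),sh((-.0617,-.075,.129)))
go([.668,-.133,.29],150)"
```

```text
[ 0.66778969 -0.13261779  0.185     ] [ 0.51560426 -0.08218482  0.129     ] [ 0.5405084  -0.23010299  0.129     ]
t0.10 tcp [ 0.2835 -0.5843  0.2198] yaw 25.9 q [ 1.05  0.54 -0.    1.54  0.    1.07 -0.07] F [0.2 0.  0.3] T [-0.01  0.05  0.04] w 1.001 g 0.0
  d [ 2.172 -0.953 -0.279] spin -1.379 (cw+)
```

```bash
python3 -m pendant '[[0,0,-0.17,0],[0.2,0,-0.28,-0.1],[1,-0.45,-0.28,-0.7],[1,-0.45,-0.28,-0.7],[1,-0.45,-0.28,-0.7],[1,-0.45,-0.28,-0.7],[1,-0.45,-0.28,-0.7],[1,-0.45,-0.28,-0.7],[1,-0.45,-0.28,-0.7],[1,-0.45,-0.28,-0.7],[1,-0.45,-0.28,-0.7]]' 0.3; python3 -c "
from h import *
go([.668,-.133,.29],150)"
```

```text
clock: 1.02
tcp_pos: [0.4597, -0.3737, 0.2902]
tool_rot: [-0.0, 0.712, 0.702, -0.0]
wrist_force: [-0.7, -0.2, -1.3]
width: 0.702
grasp_force: 0.0
t1.02 tcp [ 0.4597 -0.3737  0.2902] yaw 89.2 q [ 0.84  0.39 -0.31  1.6   0.13  1.17  0.49] F [-0.7 -0.2 -1.3] T [-0.05 -0.05 -0.03] w 0.702 g 0.0
  d [0.975 0.819 0.001] spin -0.676 (cw+)
```

```bash
python3 -m pendant '[[0.975,0.82,0,-0.676],[0.975,0.82,0,-0.676],[0.975,0.82,0,-0.676],[0.975,0.82,0,-0.676],[0.975,0.82,0,-0.676],[0.975,0.82,0,-0.676],[0.975,0.82,0,-0.676],[0.975,0.82,0,-0.676],[0.975,0.82,0,-0.676],[0.975,0.82,0,-0.676],[0.975,0.82,0,-0.676],[0.975,0.82,0,-0.676]]'; python3 - <<'E'
from h import *
go([.668,-.133,.20],150)
c=robot.capture("wrist"); np.savez("w1.npz",**c); cv2.imwrite("pics/w1.png",c["image"][:,:,::-1]); print(c["T"].round(3).tolist())
E
```

```text
clock: 2.02
tcp_pos: [0.6686, -0.1367, 0.2903]
tool_rot: [-0.0, 0.264, 0.965, -0.001]
wrist_force: [0.1, -0.1, -1.5]
width: 0.702
grasp_force: 0.0
t2.02 tcp [ 0.6686 -0.1367  0.2903] yaw 149.4 q [ 0.48  0.6  -0.57  1.34  0.32  1.3   0.95] F [ 0.1 -0.1 -1.5] T [-0.01 -0.2  -0.01] w 0.702 g 0.0
  d [0.009 0.012 0.361] spin -0.007 (cw+)
[[0.509, 0.824, 0.249, 0.603], [0.861, -0.487, -0.149, -0.098], [-0.001, 0.291, -0.957, 0.454], [0.0, 0.0, 0.0, 1.0]]
```

View pics/w1.png

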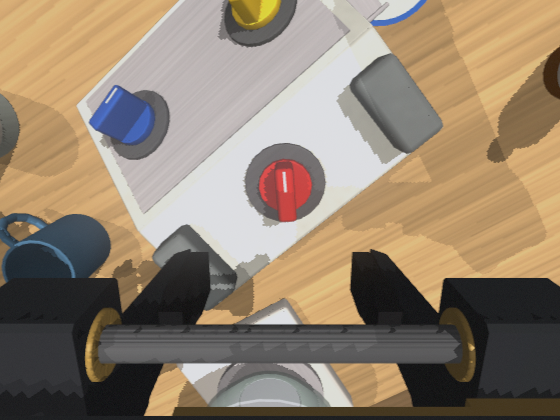

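The wrist view shows the red disc centred at about (285,182), with its bar nearly vertical in the image, from (284,161) to (287,220). The blue disc is at (139,124).

```bash
python3 - <<'E'
from h import *
c=dict(np.load("w1.npz"))
a,b=at(c,283.5,161,.192),at(c,287,221,.192); d=b-a
print(a,b,np.linalg.norm(d),np.degrees(np.arctan2(d[1],d[0])),(a+b)/2)
print(at(c,285,182,.160), at(c,139,124,.108))
print(proj(c,sh((.08,0,.16))),proj(c,sh((-.048,-.075,.109))))
E
```

```text
[ 0.64584048 -0.1209865   0.192     ] [ 0.68642956 -0.14180383  0.192     ] 0.04561616654090522 -27.152379805604326 [ 0.66613502 -0.13139517  0.192     ]
[ 0.66656296 -0.1314602   0.16      ] [ 0.5622619  -0.22503249  0.108     ]
[284.53785077 183.95851914] [130.66781579 117.75221685]
```

```bash
python3 -c "
from h import *
go([.6664,-.1314,.182],153)"
```

```text
t2.07 tcp [ 0.6686 -0.1367  0.2905] yaw 149.4 q [ 0.48  0.6  -0.57  1.34  0.32  1.3   0.95] F [ 0.5 -1.   0.4] T [ 0.05 -0.14  0.01] w 0.704 g 0.0
  d [0.018 0.014 0.434] spin -0.040 (cw+)
```

```bash
python3 -m pendant '[[0.018,0.014,0.1,-0.04],[0.018,0.014,0.25,-0.04],[0.018,0.014,0.34,-0.04],[0.018,0.014,0.4,-0.04],[0.018,0.014,0.434,-0.04],[0.018,0.014,0.434,-0.04],[0.018,0.014,0.434,-0.04]]' ; python3 -c "
from h import *
go([.6664,-.1314,.182],153)"
```

```text
clock: 2.65
tcp_pos: [0.6673, -0.1301, 0.1828]
tool_rot: [0.0, 0.231, 0.973, -0.0]
wrist_force: [-0.1, -0.2, 0.1]
width: 0.702
grasp_force: 0.0
t2.65 tcp [ 0.6673 -0.1301  0.1828] yaw 153.2 q [ 0.48  0.69 -0.55  1.46  0.38  1.1   0.96] F [-0.1 -0.2  0.1] T [-0.   -0.13 -0.05] w 0.702 g 0.0
  d [ 0.001 -0.006  0.003] spin 0.003 (cw+)
```

Close on it, then turn.

```bash
python3 -m pendant '[[0,-0.003,0,0],[0,-0.003,0,0],[0,-0.003,0,0],[0,-0.003,0,0],[0,-0.003,0,0],[0,-0.003,0,0],[0,-0.003,0,0],[0,-0.003,0,0]]' 1 30; python3 -c "
from h import *
go([.6664,-.1314,.182],153)"; python3 -m pendant '[[0,0,0,0.07],[0,0,0,0.14],[0,0,0,0.21],[0,0,0,0.28],[0,0,0,0.35],[0,0,0,0.42],[0,0,0,0.49],[0,0,0,0.56],[0,0,0,0.63],[0,0,0,0.7],[0,0,0,0.77],[0,0,0,0.84]]';python3 -c "
from h import *
go([.6664,-.1314,.182],40.5)"
```

```text
clock: 3.32
tcp_pos: [0.6668, -0.13, 0.1821]
tool_rot: [-0.0, 0.231, 0.973, -0.0]
wrist_force: [0.5, -0.0, 0.0]
width: 0.119
grasp_force: 0.0
t3.32 tcp [ 0.6668 -0.13    0.1821] yaw 153.3 q [ 0.48  0.69 -0.55  1.46  0.39  1.1   0.96] F [ 0.5 -0.   0. ] T [-0.   -0.14 -0.07] w 0.119 g 0.0
  d [-0.001 -0.006  0.   ] spin 0.004 (cw+)
clock: 4.32
tcp_pos: [0.6668, -0.1299, 0.182]
tool_rot: [-0.0, 0.78, 0.625, 0.0]
wrist_force: [-0.1, 0.3, 0.2]
width: 0.008
grasp_force: 0.0
t4.32 tcp [ 0.6668 -0.1299  0.182 ] yaw 77.4 q [ 0.29  0.64 -0.25  1.47  0.17  1.05 -0.22] F [-0.1  0.3  0.2] T [-0.06 -0.07 -0.02] w 0.008 g 0.0
  d [-0.006 -0.     0.   ] spin 0.410 (cw+)
```

```bash
python3 - <<'E'
from h import *
c=robot.capture("wrist"); np.savez("w2.npz",**c); cv2.imwrite("pics/w2.png",c["image"][:,:,::-1])
print(proj(c,(.6664,-.1314,.192)),proj(c,robot.state()["tcp_pos"]))
E
```

```text
[281.04288539 265.04733662] [281.23348431 252.59387837]
```

View pics/w2.png

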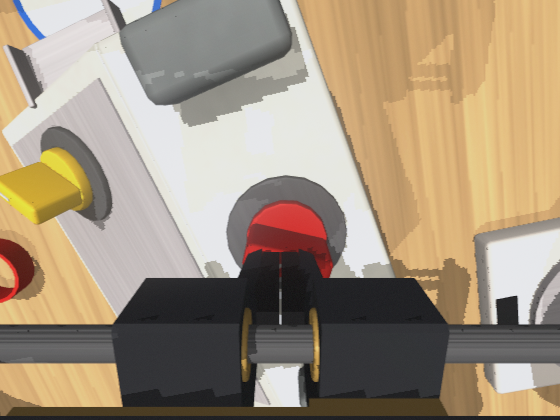

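The fingers shut with the bar not between them. It shows behind the tips at (250–325, 225–275), still at yaw -28°, so I'll check the heights by scale.

```bash
python3 - <<'E'
from h import *
c1=dict(np.load("w1.npz"));c=dict(np.load("w2.npz"))
f=c["K"][0,0];print(c["K"]);print(c["T"].round(3))
print("disc depth -> z", c1["T"][2,3]-.957*f*.044/79)
s=robot.state();m,_=yaw(s)
for dz in(0,.014):
  for x in(-.009,.009):
    print(dz,x,[proj(c,s["tcp_pos"]+m@[x,y,dz]).round(0).tolist() for y in(-.0175,.0175)])
d=np.array([np.cos(np.radians(-27.)),np.sin(np.radians(-27.)),0]);n=np.array([-d[1],d[0],0])
for z in(.162,.192): print(z,[proj(c,np.array([.6664,-.1314,z])+a*.021*d+b*.007*n).round(0).tolist() for a in(-1,1) for b in(-1,1)])
i=c["image"][:,:,::-1]; cv2.imwrite("pics/w2c.png",cv2.resize(i[170:330,200:360],None,fx=3.7,fy=3.7,interpolation=cv2.INTER_CUBIC))
E
```

```text
[[370.15517771   0.         279.89707467]
 [  0.         370.15517771 203.40719348]
 [  0.           0.           1.        ]]
[[ 0.976 -0.208 -0.063  0.682]
 [-0.218 -0.934 -0.284 -0.057]
 [ 0.     0.29  -0.957  0.346]
 [ 0.     0.     0.     1.   ]]
disc depth -> z 0.25700062055498585
0 -0.009 [[245.0, 269.0], [317.0, 270.0]]
0 0.009 [[245.0, 235.0], [318.0, 235.0]]
0.014 -0.009 [[248.0, 257.0], [314.0, 257.0]]
0.014 0.009 [[247.0, 225.0], [315.0, 225.0]]
0.162 [[240.0, 243.0], [246.0, 219.0], [315.0, 260.0], [322.0, 237.0]]
0.192 [[233.0, 268.0], [240.0, 241.0], [321.0, 288.0], [329.0, 262.0]]
```

View pics/w2c.png

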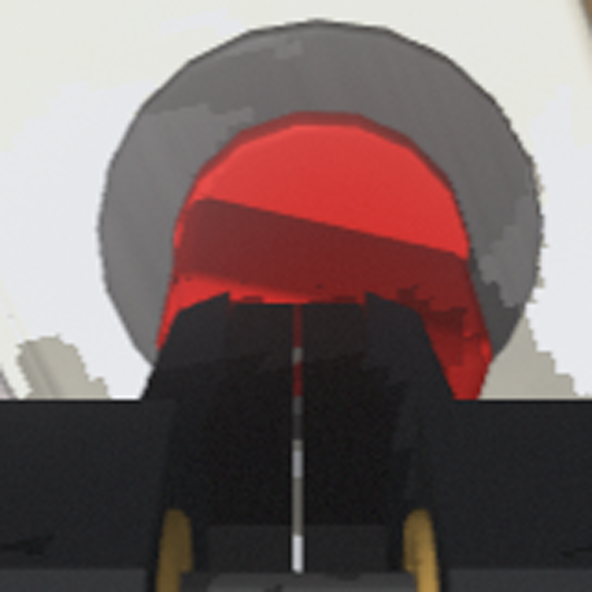

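The bar's top edge matches z = 0.192, but the fingertips hide it. So the real tips seem to be higher than I assumed. I'll probe down gently to find contact.

```bash
for k in 1; do python3 -m pendant '[[0,0,0.01,0],[0,0,0.02,0],[0,0,0.02,0]]' | grep -E 'pos|force'; python3 -m pendant '[[0,0,0.01,0],[0,0,0.02,0],[0,0,0.02,0]]'| grep -E 'pos|force'; done
```

```text
tcp_pos: [0.6663, -0.13, 0.1762]
wrist_force: [0.2, -0.5, -0.5]
grasp_force: 0.0
tcp_pos: [0.6671, -0.1302, 0.1744]
wrist_force: [-6.1, 2.0, 14.1]
grasp_force: 7.1
```

```bash
python3 -m pendant '[[0,0,-0.1,0],[0,0,-0.1,-0.1],[0,0,-0.1,-1],[0,0,-0.1,-0.845],[0,0,-0.1,-0.845],[0,0,-0.1,-0.845],[0,0,-0.1,-0.845],[0,0,-0.1,-0.845],[0,0,-0.1,-0.845],[0,0,-0.1,-0.845],[0,0,-0.1,-0.845],[0,0,-0.1,-0.845]]' 0.5; python3 - <<'E'
from h import *
go([.6664,-.1314,.168],153)
c=robot.capture("wrist"); np.savez("w3.npz",**c); i=c["image"][:,:,::-1]; cv2.imwrite("pics/w3.png",cv2.resize(i[130:300,160:400],None,fx=3.3,fy=3.3,interpolation=cv2.INTER_CUBIC))
E
```

```text
clock: 5.87
tcp_pos: [0.6667, -0.1303, 0.1969]
tool_rot: [-0.0, 0.223, 0.975, 0.0]
wrist_force: [0.5, 0.0, -0.5]
width: 0.502
grasp_force: 0.0
t5.87 tcp [ 0.6667 -0.1303  0.1969] yaw 154.2 q [ 0.48  0.68 -0.56  1.45  0.38  1.13  0.98] F [ 0.5  0.  -0.5] T [ 0.04 -0.14  0.  ] w 0.502 g 0.0
  d [-0.001 -0.004  0.116] spin 0.013 (cw+)
```

View pics/w3.png

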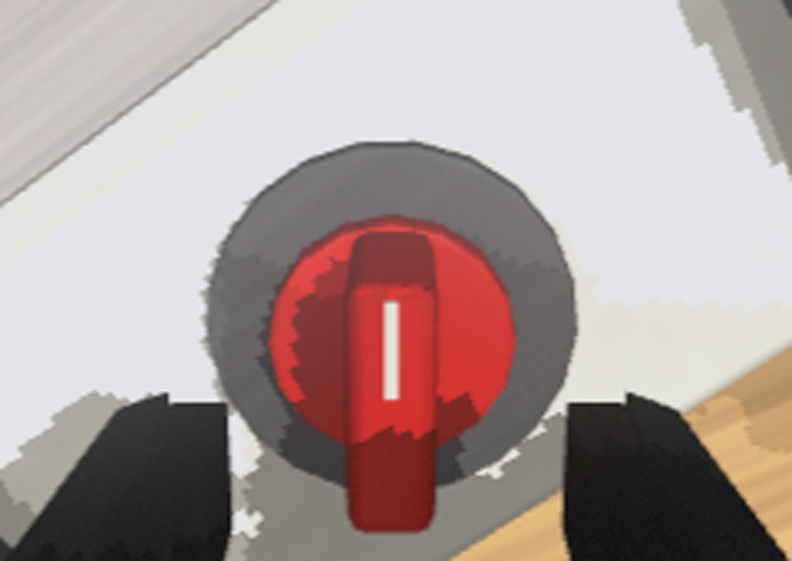

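Scaling on the finger gap (103 px for 44 mm) and on the probe contact, the real tips are about 16 mm above the reported TCP, not 14 mm below it. The bar is centred between the fingers. I'll go down to a TCP z of about 0.152.

```bash
python3 -m pendant '[[0,-0.003,0.1,0.01],[0,-0.003,0.15,0.01],[0,-0.003,0.18,0.01],[0,-0.003,0.18,0.01]]' | grep -E 'pos|force';  python3 -m pendant '[[0,0,0,0],[0,0,0,0],[0,0,0,0],[0,0,0,0],[0,0,0,0],[0,0,0,0]]' 1 30; python3 -c "
from h import *
go([.6664,-.1314,.152],153)"
```

```text
tcp_pos: [0.665, -0.1308, 0.1498]
wrist_force: [0.6, -0.3, 0.4]
grasp_force: 0.0
clock: 6.75
tcp_pos: [0.6667, -0.1311, 0.1528]
tool_rot: [0.0, 0.235, 0.972, -0.0]
wrist_force: [-1.0, -1.3, 3.4]
width: 0.154
grasp_force: 30.0
t6.75 tcp [ 0.6667 -0.1311  0.1528] yaw 152.9 q [ 0.47  0.72 -0.53  1.48  0.4   1.05  0.94] F [-1.  -1.3  3.4] T [-0.15  0.14 -0.04] w 0.154 g 30.0
  d [ 0.    -0.001  0.003] spin -0.002 (cw+)
```

Gripped: width 0.154 is 13.6 mm, which fits the 14 mm bar. Turn.

```bash
python3 -m pendant '[[0,0,0,0.07],[0,0,0,0.14],[0,0,0,0.21],[0,0,0,0.28],[0,0,0,0.35],[0,0,0,0.42],[0,0,0,0.49],[0,0,0,0.56],[0,0,0,0.63],[0,0,0,0.7],[0,0,0,0.77],[0,0,0,0.84]]'>/dev/null;python3 -c "
from h import *
go([.6664,-.1314,.152],40.5)"
```

```text
t7.75 tcp [ 0.6705 -0.1294  0.1529] yaw 77.1 q [ 0.28  0.67 -0.23  1.49  0.17  0.99 -0.22] F [12.4  0.5 -7.7] T [ 0.1  -2.49  0.2 ] w 0.155 g 30.0
  d [-0.012 -0.014  0.004] spin 0.406 (cw+)
```

```bash
python3 -m pendant '[[0,0,0,0.07],[0,0,0,0.14],[0,0,0,0.21],[0,0,0,0.28],[0,0,0,0.35],[0,0,0,0.39],[0,0,0,0.42],[0,0,0,0.44],[0,0,0,0.44],[0,0,0,0.44]]'>/dev/null;python3 -c "
from h import *
go([.6664,-.1314,.152],40.5)"
```

```text
t8.58 tcp [ 0.6723 -0.1305  0.153 ] yaw 37.8 q [ 0.17  0.66 -0.07  1.5   0.05  0.97 -0.82] F [ 16.8  -1.8 -10.3] T [-0.48 -3.54  0.6 ] w 0.158 g 30.0
  d [-0.021 -0.012  0.004] spin -0.030 (cw+)
```

```bash
python3 -m pendant '[[0,0,0,0.03],[0,0,0,0.06],[0,0,0,0.06],[0,0,0,0.06]]'>/dev/null;python3 -c "
from h import *
go([.6664,-.1314,.152],40.5)"; python3 -m pendant '[[0,0,0,0.03],[0,0,0,0.06],[0,0,0,0.06],[0,0,0,0.06]]'>/dev/null;python3 -c "
from h import *
go([.6664,-.1314,.152],40.5)"
```

```text
t8.92 tcp [ 0.6723 -0.1306  0.1531] yaw 32.5 q [ 0.16  0.66 -0.05  1.5   0.04  0.97 -0.9 ] F [ 16.5  -2.2 -10. ] T [-0.47 -3.39  0.84] w 0.168 g 33.4
  d [-0.022 -0.01   0.004] spin -0.089 (cw+)
t9.25 tcp [ 0.6723 -0.1305  0.1532] yaw 27.1 q [ 0.14  0.66 -0.03  1.5   0.02  0.97 -0.99] F [ 16.4  -2.6 -10.1] T [-0.46 -3.43  1.07] w 0.189 g 37.7
  d [-0.023 -0.008  0.004] spin -0.149 (cw+)
```

The red bar has stopped: the width grew from 0.158 to 0.189 while the tool kept turning, so it is at its end stop. Release it, rise and go over yellow.

```bash
python3 -m pendant '[[0,0,0,0],[0,0,0,0],[0,0,0,0],[0,0,-0.15,0],[0,0,-0.3,0],[0,0,-0.4,0],[0,0,-0.4,0],[0,0,-0.4,0]]' 0.5|grep pos;python3 -c "
from h import *
go([.5156,-.0822,.22],135)"
```

```text
tcp_pos: [0.667, -0.1308, 0.2538]
t9.92 tcp [ 0.667  -0.1308  0.2538] yaw 26.9 q [ 0.14  0.56 -0.02  1.42  0.01  1.16 -0.98] F [ 0.2  0.6 -1.2] T [ 0.01  0.01 -0.04] w 0.502 g 0.0
  d [-0.453 -0.447  0.134] spin -1.201 (cw+)
```

```bash
python3 -m pendant '[[-0.453,-0.447,0.0,-1],[-0.453,-0.447,0.0,-1],[-0.453,-0.447,0.0,-1],[-0.453,-0.447,0.0,-1],[-0.453,-0.447,0.0,-1],[-0.453,-0.447,0.05,-1],[-0.453,-0.447,0.13,-1],[-0.453,-0.447,0.13,-1],[-0.453,-0.447,0.13,-1],[-0.453,-0.447,0.13,-1],[-0.453,-0.447,0.13,-1],[-0.453,-0.447,0.13,-1]]'|grep pos; python3 - <<'E'
from h import *
go([.5156,-.0822,.22],135)
c=robot.capture("wrist"); np.savez("w4.npz",**c); cv2.imwrite("pics/w4.png",c["image"][:,:,::-1])
E
```

```text
tcp_pos: [0.5134, -0.082, 0.218]
t10.92 tcp [ 0.5134 -0.082   0.218 ] yaw 113.2 q [ 0.34  0.34 -0.33  1.87  0.13  0.96  0.36] F [ 0.1 -0.4  0.6] T [-0.03 -0.1   0.01] w 0.503 g 0.0
  d [-0.004  0.008 -0.008] spin -0.242 (cw+)
```

View pics/w4.png

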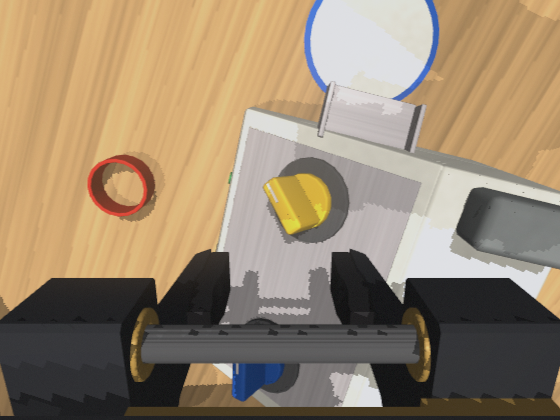

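In the wrist view, the yellow bar's outer face has corners at about (264,186), (276,179), (288,237) and (301,230). I'll fit the bar's position and angle to these.

```bash
cat >> h.py <<'E'
A=np.array([-np.sin(np.radians(35)),0,np.cos(np.radians(35))]);U=np.array([np.cos(np.radians(35)),0,np.sin(np.radians(35))])
def bar(G,phi,h=.007):
    d=np.cos(phi)*U+np.sin(phi)*np.array([0,-1,0]); n=np.cross(A,d)
    return [sh(G+h*A+a*.021*d+b*.007*n) for a,b in((1,1),(1,-1),(-1,1),(-1,-1))],d
def fitbar(c,px,g0,phi0):
    from scipy.optimize import least_squares
    px=np.array(px,float)
    def f(x):
        q=np.array([proj(c,p) for p in bar(g0+np.array([x[0],x[1],0]),x[2])[0]])
        D=np.linalg.norm(q[:,None]-px[None],axis=2); return D.min(1)
    r=least_squares(f,[0,0,phi0]); return r.x,r.fun
def byaw(phi):
    d=bar(np.zeros(3),phi)[1]; v=R.from_euler('z',X[2]).apply(d); return np.degrees(np.arctan2(v[1],v[0]))%180
E
python3 - <<'E'
from h import *
c=dict(np.load("w4.npz")); g=np.array([-.0617,.075,.129])
for ph in(.6,.9,1.2):
    x,r=fitbar(c,[(264,186),(276,179),(288,237),(301,230)],g,ph); print(x.round(4),r.round(1),byaw(x[2]),sh(g+[x[0],x[1],0]))
print([proj(c,p).round(0).tolist() for p in bar(g,.9)[0]])
print(byaw(2.6),byaw(1.6))
E
```

```text
[ 0.0031 -0.0022  0.7432] [1.6 1.8 2.4 1.4] 141.26998890818322 [ 0.51899677 -0.08383043  0.129     ]
[ 0.0031 -0.0022  0.7433] [1.6 1.8 2.4 1.4] 141.26551966754369 [ 0.51899677 -0.08383048  0.129     ]
[ 0.0031 -0.0022  0.7432] [1.6 1.8 2.4 1.4] 141.26972537645577 [ 0.51899675 -0.08383047  0.129     ]
[[296.0, 230.0], [280.0, 235.0], [277.0, 172.0], [262.0, 179.0]]
45.85101208749714 98.18616394943778
```

```bash
python3 -c "
from h import *
go([.519,-.0838,.1095],141)"
```

```text
t10.97 tcp [ 0.5134 -0.0821  0.2179] yaw 113.6 q [ 0.34  0.34 -0.33  1.87  0.13  0.96  0.36] F [ 0.3 -0.6 -0.9] T [-0.01 -0.16 -0.01] w 0.502 g 0.0
  d [-0.016  0.019  0.434] spin -0.304 (cw+)
```

```bash
python3 -m pendant '[[-0.016,0.019,0.05,-0.304],[-0.016,0.019,0.1,-0.304],[-0.016,0.019,0.15,-0.304],[-0.016,0.019,0.2,-0.304],[-0.016,0.019,0.25,-0.304],[-0.016,0.019,0.3,-0.304],[-0.016,0.019,0.36,-0.304],[-0.016,0.019,0.4,-0.304],[-0.016,0.019,0.43,-0.304],[-0.016,0.019,0.43,-0.304],[-0.016,0.019,0.43,-0.304]]'>/dev/null; python3 -c "
from h import *
go([.519,-.0838,.1095],141)"
```

```text
t11.88 tcp [ 0.5205 -0.084   0.1118] yaw 140.2 q [ 0.37  0.51 -0.38  1.93  0.27  0.75  0.71] F [-0.5  0.3  0.3] T [-0.   -0.11 -0.01] w 0.502 g 0.0
  d [ 0.005 -0.003  0.009] spin -0.009 (cw+)
```

```bash
python3 -m pendant '[[0.003,0,0.01,-0.01],[0.003,0,0.01,-0.01],[0.003,0,0.01,-0.01],[0.003,0,0.01,-0.01],[0.003,0,0.01,-0.01],[0.003,0,0.01,-0.01]]' 1 20 >/dev/null; python3 -c "
from h import *
go([.519,-.0838,.1095],141)"
```

```text
t12.38 tcp [ 0.5199 -0.0844  0.1098] yaw 141.1 q [ 0.37  0.52 -0.38  1.93  0.28  0.75  0.73] F [-2.2 -2.3  4.2] T [-0.56  0.37  0.12] w 0.202 g 18.2
  d [ 0.004 -0.001  0.001] spin 0.001 (cw+)
```

```bash
python3 -m pendant '[[0,0,0,0.04],[0,0,0,0.09],[0,0,0,0.14],[0,0,0,0.19],[0,0,0,0.24],[0,0,0,0.29],[0,0,0,0.34],[0,0,0,0.39],[0,0,0,0.44],[0,0,0,0.48],[0,0,0,0.48]]' 1 30 >/dev/null; python3 -c "
from h import *
go([.519,-.0838,.1095],46)"
```

```text
t13.30 tcp [ 0.518  -0.0848  0.1095] yaw 97.7 q [ 0.23  0.49 -0.2   1.94  0.14  0.72  0.08] F [-7.2 -3.6  8.2] T [-0.58  1.37  0.24] w 0.189 g 30.8
  d [0.004 0.005 0.   ] spin 0.574 (cw+)
```

```bash
python3 -m pendant '[[0,0,0,0.04],[0,0,0,0.09],[0,0,0,0.14],[0,0,0,0.19],[0,0,0,0.24],[0,0,0,0.29],[0,0,0,0.34],[0,0,0,0.39],[0,0,0,0.44],[0,0,0,0.49],[0,0,0,0.53],[0,0,0,0.53]]' >/dev/null; python3 -c "
from h import *
go([.519,-.0838,.1095],46)"; python3 -m pendant '[[0,0,0,0.04],[0,0,0,0.04],[0,0,0,0.08],[0,0,0,0.08],[0,0,0,0.08]]' >/dev/null; python3 -c "
from h import *
go([.519,-.0838,.1095],46)"
```

```text
t14.30 tcp [ 0.5158 -0.0843  0.1098] yaw 50.0 q [ 0.07  0.48  0.01  1.95 -0.01  0.71 -0.62] F [-14.9  -2.3  16.7] T [-0.3   3.01  0.16] w 0.174 g 30.5
  d [0.01  0.009 0.001] spin 0.044 (cw+)
t14.72 tcp [ 0.5157 -0.084   0.1097] yaw 42.9 q [ 0.04  0.48  0.04  1.95 -0.03  0.71 -0.72] F [-15.2  -0.8  17.7] T [-0.2   3.07  0.13] w 0.170 g 30.4
  d [0.01  0.008 0.001] spin -0.034 (cw+)
```

```bash
for i in 1 2; do python3 -m pendant '[[0,0,0,0.03],[0,0,0,0.06],[0,0,0,0.06],[0,0,0,0.06]]' >/dev/null; python3 -c "
from h import *
go([.519,-.0838,.1095],46)"; done
```

```text
t15.05 tcp [ 0.5156 -0.0838  0.1097] yaw 37.6 q [ 0.02  0.48  0.07  1.96 -0.05  0.71 -0.8 ] F [-15.3  -1.3  18.5] T [-0.02  3.19  0.38] w 0.173 g 30.5
  d [0.011 0.008 0.001] spin -0.093 (cw+)
t15.38 tcp [ 0.5151 -0.0837  0.1098] yaw 32.3 q [ 0.    0.48  0.09  1.96 -0.06  0.71 -0.88] F [-17.3  -0.6  20.5] T [0.01 3.54 0.78] w 0.171 g 33.6
  d [0.013 0.009 0.001] spin -0.153 (cw+)
```

The torque rises from 0.13 to 0.78 at the expected angle, so yellow is at its stop. Now go over blue.

```bash
python3 -m pendant '[[0,0,0,0],[0,0,0,0],[0,0,0,0],[0,0,-0.15,0],[0,0,-0.3,0],[0,0,-0.44,0],[0,0,-0.44,0],[0,0,-0.44,0]]' 0.5 >/dev/null;python3 -c "
from h import *
print(sh((-.0586,-.0765,.129)))
go(np.r_[sh((-.0586,-.0765,.22))[:2],.22],100)"
```

```text
[ 0.54381442 -0.23106748  0.129     ]
t16.05 tcp [ 0.5225 -0.0836  0.2218] yaw 32.2 q [-0.01  0.33  0.11  1.87 -0.04  0.94 -0.9 ] F [ 0.1  0.3 -0.3] T [0.01 0.04 0.02] w 0.498 g 0.0
  d [-0.242  0.545  0.008] spin -0.753 (cw+)
```

```bash
python3 -m pendant '[[-0.242,0.545,0,-0.75],[-0.242,0.545,0,-0.75],[-0.242,0.545,0,-0.75],[-0.242,0.545,0,-0.75],[-0.242,0.545,0,-0.75],[-0.242,0.545,0,-0.75],[-0.242,0.545,0,-0.75],[-0.242,0.545,0,-0.75],[-0.242,0.545,0,-0.75],[-0.242,0.545,0,-0.75],[-0.242,0.545,0,-0.75],[-0.242,0.545,0,-0.75]]' >/dev/null; python3 - <<'E'
from h import *
go([.5438,-.2311,.1095],100)
c=robot.capture("wrist"); np.savez("w5.npz",**c); cv2.imwrite("pics/w5.png",cv2.resize(c["image"][:,:,::-1],None,fx=1.4,fy=1.4,interpolation=cv2.INTER_CUBIC))
E
```

```text
t17.05 tcp [ 0.5413 -0.2309  0.2183] yaw 99.5 q [ 0.39  0.44 -0.08  1.7   0.04  1.    0.46] F [ 0.1 -0.2 -0.2] T [-0.03 -0.13  0.02] w 0.499 g 0.0
  d [-0.003  0.01   0.435] spin -0.005 (cw+)
```

View pics/w5.png

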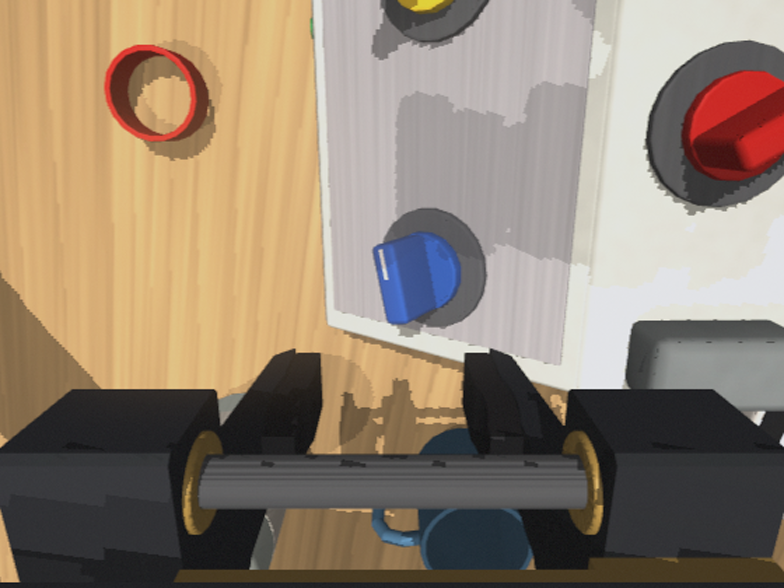

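The blue bar's outer face has corners at about (373,248), (388,243), (390,323) and (406,321) in this 1.4x picture. The red bar has clearly turned.

```bash
python3 - <<'E'
from h import *
c=dict(np.load("w5.npz")); g=np.array([-.0586,-.0765,.129])
for ph in(1.2,1.4,1.6):
    x,r=fitbar(c,np.array([(373,248),(388,243),(390,323),(406,321)])/1.4,g,ph); print(x.round(4),r.round(1),byaw(x[2]),sh(g+[x[0],x[1],0]))
for ph in (1.2,1.3,1.4,1.5): print(ph,byaw(ph),[(proj(c,p)*1.4).round(0).tolist() for p in bar(g,ph)[0]])
E
```

```text
[-6.0000e-04  8.0000e-04  1.2929e+00] [3.3 2.3 2.4 3.6] 112.70834722339933 [ 0.54310604 -0.2304253   0.129     ]
[-6.0000e-04  7.0000e-04  1.2939e+00] [3.3 2.4 2.4 3.6] 112.66287003637196 [ 0.5431062  -0.23042674  0.129     ]
[-6.0000e-04  8.0000e-04  1.3012e+00] [3.2 2.5 2.5 3.5] 112.31231196775467 [ 0.5431052  -0.23042614  0.129     ]
1.2 117.22203074481666 [[414.0, 323.0], [392.0, 328.0], [388.0, 242.0], [367.0, 249.0]]
1.3 112.36864935187505 [[411.0, 325.0], [389.0, 327.0], [392.0, 243.0], [370.0, 247.0]]
1.4 107.5987244499422 [[407.0, 327.0], [385.0, 325.0], [396.0, 244.0], [373.0, 245.0]]
1.5 102.88151394369837 [[404.0, 328.0], [382.0, 324.0], [400.0, 245.0], [376.0, 244.0]]
```

```bash
python3 -m pendant '[[-0.002,0.006,0.05,-0.13],[-0.002,0.006,0.1,-0.13],[-0.002,0.006,0.16,-0.13],[-0.002,0.006,0.24,-0.13],[-0.002,0.006,0.32,-0.13],[-0.002,0.006,0.38,-0.13],[-0.002,0.006,0.43,-0.13],[-0.002,0.006,0.435,-0.13],[-0.002,0.006,0.435,-0.13]]'>/dev/null; python3 -c "
from h import *
go([.543,-.2305,.1095],111)"; python3 -m pendant '[[0,0,0,0],[0,0,0,0],[0,0,0,0],[0,0,0,0],[0,0,0,0],[0,0,0,0]]' 1 30 >/dev/null; python3 -c "
from h import *
go([.543,-.2305,.1095],111)"
```

```text
t17.85 tcp [ 0.5429 -0.2312  0.1103] yaw 111.3 q [ 0.41  0.58 -0.12  1.78  0.09  0.79  0.63] F [ 1.   1.  -0.3] T [ 0.04 -0.08 -0.  ] w 0.499 g 0.0
  d [0.002 0.001 0.003] spin 0.004 (cw+)
t18.35 tcp [ 0.5429 -0.2319  0.1114] yaw 111.4 q [ 0.41  0.58 -0.12  1.78  0.09  0.79  0.63] F [-2.8 -0.3  6. ] T [-0.19  0.62  0.04] w 0.181 g 27.3
  d [0.005 0.003 0.008] spin 0.004 (cw+)
```

Gripped. Turn about 72° plus some overtravel.

```bash
python3 -m pendant '[[0,0,0,0.04],[0,0,0,0.1],[0,0,0,0.16],[0,0,0,0.22],[0,0,0,0.28],[0,0,0,0.34],[0,0,0,0.4],[0,0,0,0.46],[0,0,0,0.52],[0,0,0,0.58],[0,0,0,0.64],[0,0,0,0.7]]' >/dev/null; python3 -c "
from h import *
go([.543,-.2305,.1095],46)"; for i in 1 2 3; do python3 -m pendant '[[0,0,0,0.04],[0,0,0,0.07],[0,0,0,0.07],[0,0,0,0.07]]' >/dev/null; python3 -c "
from h import *
go([.543,-.2305,.1095],46)"; done
```

```text
t19.35 tcp [ 0.5404 -0.2322  0.1121] yaw 48.1 q [ 0.21  0.57  0.16  1.79 -0.12  0.79 -0.3 ] F [-13.2   0.3  20.5] T [0.35 2.77 0.23] w 0.155 g 30.3
  d [0.012 0.003 0.011] spin 0.023 (cw+)
t19.68 tcp [ 0.5403 -0.2322  0.112 ] yaw 42.0 q [ 0.19  0.58  0.19  1.79 -0.14  0.79 -0.39] F [-12.    0.   18.5] T [0.25 2.56 0.19] w 0.160 g 30.5
  d [0.012 0.002 0.01 ] spin -0.044 (cw+)
t20.02 tcp [ 0.5401 -0.2319  0.112 ] yaw 35.8 q [ 0.17  0.58  0.22  1.8  -0.17  0.79 -0.48] F [-14.    1.   20.1] T [0.45 2.79 0.44] w 0.164 g 30.9
  d [0.013 0.002 0.01 ] spin -0.114 (cw+)
t20.35 tcp [ 0.5396 -0.2318  0.112 ] yaw 29.5 q [ 0.15  0.58  0.25  1.8  -0.19  0.79 -0.57] F [-15.7   3.   22.6] T [0.5  3.14 0.83] w 0.163 g 34.8
  d [0.015 0.002 0.01 ] spin -0.183 (cw+)
```

Blue shows the same stop signature. I'll release it and rise, then measure the tin and mark precisely from the first top picture.

```bash
python3 -m pendant '[[0,0,0,0],[0,0,0,0],[0,0,0,0],[0,0,-0.15,0],[0,0,-0.3,0],[0,0,-0.5,0],[0,0,-0.6,0],[0,0,-0.6,0],[0,0,-0.6,0]]' 0.32 >/dev/null; python3 - <<'E'
from h import *
c=dict(np.load("top0.npz")); i=c["image"][:,:,::-1].copy(); hsv=cv2.cvtColor(i,cv2.COLOR_BGR2HSV)
# mark: blue rim / white disc
m=np.zeros(i.shape[:2],np.uint8); m[185:245,225:276]=((hsv[185:245,225:276,0]>100)&(hsv[185:245,225:276,0]<135)&(hsv[185:245,225:276,1]>70)).astype(np.uint8)
p=np.argwhere(m)[:,::-1].astype(np.float32); print(len(p)); W=np.array([at(c,u,v,0.)[:2] for u,v in p])
from scipy.optimize import least_squares
r=least_squares(lambda x:np.hypot(*(W-x[:2]).T)-x[2],[.543,.064,.062],loss='soft_l1',f_scale=.002);print("spot",r.x,r.cost)
t=i[220:275,145:205]; cv2.imwrite("pics/tin.png",cv2.resize(t,None,fx=8,fy=8,interpolation=cv2.INTER_CUBIC))
go([.404,.384,.2],113)
E
```

```text
140
spot [0.54513506 0.06626452 0.06056557] 0.00011341866141333434
t21.10 tcp [ 0.5451 -0.2317  0.263 ] yaw 29.5 q [ 0.11  0.4   0.29  1.67 -0.13  1.08 -0.62] F [-0.5  0.1  0.2] T [ 0.03 -0.02  0.  ] w 0.679 g 0.0
  d [ 0.721 -2.422  0.246] spin -0.928 (cw+)
```

View pics/tin.png

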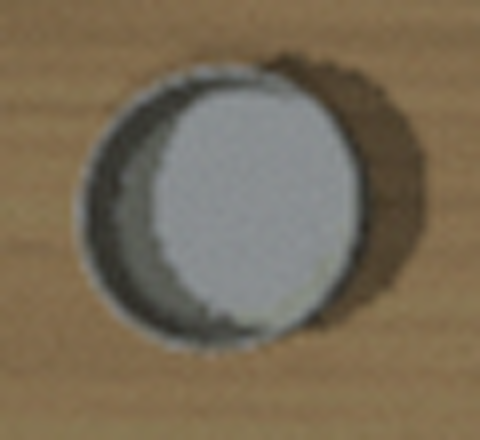

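The tin's rim spans (77–363, 63–352) in the 8x crop, so its centre is at top pixel (172.1, 245.5) and it measures about 110 mm across, as it should.

```bash
python3 - <<'E'
from h import *
c=dict(np.load("top0.npz")); t=at(c,172.1,245.5,.035); print(t, at(c,172.1+18,245.5,.035)-at(c,172.1-18,245.5,.035))
s=np.array([.5447,.0658]); d=s-t[:2]; L=np.linalg.norm(d); d/=L; y=np.degrees(np.arctan2(-d[1],-d[0])); print(L,d,y,"start",t[:2]-d*.085,"end",s-d*.052)
E
python3 -m pendant '[[0.3,-1,0,-0.5],[0.3,-1,0,-0.5],[0.3,-1,0,-0.5],[0.3,-1,0,-0.5],[0.3,-1,0,-0.5],[0.3,-1,0,-0.5],[0.3,-1,0,-0.5],[0.3,-1,0,-0.5],[0.3,-1,0,-0.5]]'|grep pos; python3 -c "
from h import *
go([.404,.384,.2],113)"
```

```text
[0.43801667 0.31536964 0.035     ] [ 0.00289456 -0.11170677  0.        ]
0.27141544007411833 [ 0.39306288 -0.91951159] 113.14521558957634 start [0.40460632 0.39352813] end [0.52426073 0.1136146 ]
tcp_pos: [0.485, 0.0231, 0.2598]
t21.85 tcp [0.485  0.0231 0.2598] yaw 74.5 q [-0.17  0.21  0.04  1.92 -0.01  1.01 -0.4 ] F [-0.4 -0.6  0.4] T [-0.08 -0.05 -0.03] w 0.681 g 0.0
  d [ 1.304 -0.698  0.239] spin -0.428 (cw+)
```

```bash
python3 -m pendant '[[1,-0.5,0,-0.42],[1,-0.5,0,-0.42],[1,-0.5,0,-0.42],[1,-0.5,0,-0.42],[1,-0.5,0,-0.42],[1,-0.5,0,-0.42],[1,-0.5,0,-0.42],[1,-0.5,0,-0.42],[1,-0.5,0,-0.42]]'|grep pos; python3 -c "
from h import *
go([.4046,.3935,.1],113.1)"
```

```text
tcp_pos: [0.4325, 0.2972, 0.2599]
t22.60 tcp [0.4325 0.2972 0.2599] yaw 112.2 q [-0.51  0.29 -0.22  1.81  0.07  1.05 -0.37] F [ 0.7 -0.1 -0.7] T [-0.06 -0.13 -0.02] w 0.684 g 0.0
  d [0.399 0.043 0.639] spin -0.010 (cw+)
```

```bash
python3 -m pendant '[[0.42,0.043,0,-0.01],[0.42,0.043,0,-0.01],[0.42,0.043,0,-0.01],[0.42,0.043,0.1,-0.01],[0.42,0.043,0.3,-0.01],[0.42,0.043,0.5,-0.01],[0.42,0.043,0.65,-0.01],[0.42,0.043,0.78,-0.01],[0.42,0.043,0.84,-0.01],[0.42,0.043,0.84,-0.01]]'|grep pos; python3 -c "
from h import *
go([.4046,.3935,.0],113.1)"
```

```text
tcp_pos: [0.4018, 0.3927, 0.0459]
t23.43 tcp [0.4018 0.3927 0.0459] yaw 112.9 q [-0.7   0.65 -0.2   1.86  0.21  0.66 -0.63] F [-0.5 -0.4  0.5] T [-0.09 -0.12  0.02] w 0.678 g 0.0
  d [-0.     0.013  0.184] spin -0.002 (cw+)
```

```bash
python3 -m pendant '[[0,0.012,0.04,0],[0,0.012,0.08,0],[0,0.012,0.115,0],[0,0.012,0.115,0]]'|grep -E 'pos|wrist'; python3 -m pendant '[[0,0,0.015,0],[0,0,0.03,0],[0,0,0.03,0]]'|grep -E 'pos|wrist';python3 -m pendant '[[0,0,0.015,0],[0,0,0.03,0],[0,0,0.03,0]]'|grep -E 'pos|wrist'
```

```text
tcp_pos: [0.405, 0.3992, 0.0214]
wrist_force: [0.1, 0.0, 0.1]
tcp_pos: [0.4047, 0.3999, 0.0145]
wrist_force: [-0.9, 0.5, 0.7]
tcp_pos: [0.4045, 0.3996, 0.0065]
wrist_force: [0.7, -0.6, 0.5]
```

```bash
python3 -m pendant '[[0,0,0.02,0],[0,0,0.035,0],[0,0,0.035,0]]'|grep -E 'wrist'; python3 -c "
from h import *
go([.4038,.3955,-.002],113.1)
go([.5243,.1136,-.002],113.1)"
```

```text
wrist_force: [0.2, -0.1, 0.8]
t24.52 tcp [ 0.4043  0.3994 -0.0025] yaw 113.2 q [-0.72  0.74 -0.18  1.86  0.23  0.57 -0.65] F [ 0.2 -0.1  0.8] T [ 0.   -0.17 -0.01] w 0.682 g 0.0
  d [-0.014 -0.008 -0.002] spin 0.001 (cw+)
t24.52 tcp [ 0.4043  0.3994 -0.0025] yaw 113.2 q [-0.72  0.74 -0.18  1.86  0.23  0.57 -0.65] F [ 0.2 -0.1  0.8] T [ 0.   -0.17 -0.01] w 0.682 g 0.0
  d [-1.24e+00 -9.00e-03 -1.00e-03] spin 0.001 (cw+)
```

```bash
python3 -m pendant '[[-0.03,-0.009,0,0],[-0.07,-0.009,0,0],[-0.11,-0.009,0,0],[-0.16,-0.009,0,0],[-0.21,-0.009,0,0],[-0.26,-0.009,0,0],[-0.31,-0.009,0,0],[-0.36,-0.009,0,0],[-0.41,-0.009,0,0],[-0.46,-0.009,0,0],[-0.51,-0.009,0,0],[-0.56,-0.009,0,0]]'|grep -E 'pos|wrist';python3 -m pendant '[[-0.05,0,0,0],[-0.1,0,0,0],[-0.15,0,0,0],[-0.2,0,0,0],[-0.25,0,0,0],[-0.3,0,0,0],[-0.35,0,0,0],[-0.4,0,0,0],[-0.44,0,0,0],[-0.47,0,0,0],[-0.49,0,0,0],[-0.5,0,0,0]]'|grep -E 'pos|wrist'
python3 - <<'E'
from h import *
go([.5243,.1136,-.002],113.1)
for n in("top","wrist"):
    c=robot.capture(n); np.savez(n+"6.npz",**c)
c=dict(np.load("top6.npz"));s=robot.state()["tcp_pos"]
e=s[:2]+.052*np.array([.393,-.9195]);print("expected tin",e)
# which circle best fits rim edges, in top image
g=cv2.cvtColor(c["image"],cv2.COLOR_RGB2GRAY).astype(float); g=cv2.GaussianBlur(g,(0,0),.7)
gx=cv2.Sobel(g,-1,1,0);gy=cv2.Sobel(g,-1,0,1);G=np.hypot(gx,gy)
a=np.radians(np.arange(0,360,4)); best=[]
for dx in np.arange(-.03,.031,.002):
  for dy in np.arange(-.03,.031,.002):
    u=np.array([proj(c,(e[0]+dx+.0545*np.cos(k),e[1]+dy+.0545*np.sin(k),.035)) for k in a])
    v=cv2.remap(G.astype(np.float32),u[:,0].astype(np.float32)[None],u[:,1].astype(np.float32)[None],1)[0]
    best.append((v.clip(0,80).mean(),e[0]+dx,e[1]+dy))
print(sorted(best)[-4:])
E
```

```text
tcp_pos: [0.4583, 0.2692, -0.0016]
wrist_force: [-0.2, 0.4, 0.7]
tcp_pos: [0.5073, 0.1546, -0.0017]
wrist_force: [-1.0, 1.8, 0.6]
t26.52 tcp [ 0.5073  0.1546 -0.0017] yaw 113.1 q [-0.22  0.7  -0.21  1.96  0.28  0.52 -0.22] F [-1.   1.8  0.6] T [ 0.18  0.03 -0.02] w 0.682 g 0.6
  d [-0.178 -0.002  0.001] spin 0.000 (cw+)
expected tin [0.52756617 0.10724347]
[(np.float32(58.18957), np.float64(0.5335661659421347), np.float64(0.08124346889569267)), (np.float32(58.209), np.float64(0.5315661659421347), np.float64(0.08324346889569267)), (np.float32(58.282192), np.float64(0.5355661659421347), np.float64(0.08124346889569267)), (np.float32(58.611214), np.float64(0.5335661659421347), np.float64(0.08324346889569267))]
```

```bash
cat > loc.py <<'E'
from h import *
def score(c,e,r,z,G):
    a=np.radians(np.arange(0,360,4)); u=np.array([proj(c,(e[0]+r*np.cos(k),e[1]+r*np.sin(k),z)) for k in a]).astype(np.float32)
    return cv2.remap(G,u[:,0][None],u[:,1][None],1)[0].clip(0,80).mean()
def loc(c,e,w=.04):
    g=cv2.GaussianBlur(cv2.cvtColor(c["image"],cv2.COLOR_RGB2GRAY).astype(np.float32),(0,0),.7)
    G=np.hypot(cv2.Sobel(g,-1,1,0),cv2.Sobel(g,-1,0,1))
    return sorted([(float(score(c,(x,y),.0545,.035,G)+score(c,(x,y),.051,.035,G)*.5+score(c,(x,y),.052,0,G)*.5),x,y) for x in np.arange(e[0]-w,e[0]+w,.003) for y in np.arange(e[1]-w,e[1]+w,.003)])[::-1]
def show(r):
    out=[]
    for q in r:
        if all(np.hypot(q[1]-o[1],q[2]-o[2])>.012 for o in out): out.append(q)
        if len(out)==4: break
    print([tuple(np.round(q,3)) for q in out])
E
python3 - <<'E'
from loc import *
show(loc(dict(np.load("top0.npz")),(.438,.315)))
show(loc(dict(np.load("scene0.npz")),(.438,.315)))
c=robot.capture("scene"); np.savez("scene6.npz",**c)
show(loc(c,(.53,.1),.05)); show(loc(dict(np.load("top6.npz")),(.53,.1),.05))
c=dict(np.load("top6.npz"))
print([[c["image"][int(v),int(u)].tolist() for u,v in [proj(c,(.5073+.393*k,.1546-.9195*k,.0))]] for k in np.arange(-.02,.16,.012)])
c=dict(np.load("scene6.npz"))
print([[c["image"][int(v),int(u)].tolist() for u,v in [proj(c,(.5073+.393*k,.1546-.9195*k,.0))]] for k in np.arange(-.02,.16,.012)])
E
```

```text
[(np.float64(144.115), np.float64(0.437), np.float64(0.314)), (np.float64(137.365), np.float64(0.443), np.float64(0.29)), (np.float64(114.5), np.float64(0.446), np.float64(0.302)), (np.float64(110.769), np.float64(0.449), np.float64(0.314))]
[(np.float64(149.672), np.float64(0.437), np.float64(0.314)), (np.float64(123.909), np.float64(0.476), np.float64(0.284)), (np.float64(100.285), np.float64(0.476), np.float64(0.296)), (np.float64(98.835), np.float64(0.44), np.float64(0.326))]
[(np.float64(136.069), np.float64(0.528), np.float64(0.104)), (np.float64(114.318), np.float64(0.486), np.float64(0.11)), (np.float64(113.098), np.float64(0.57), np.float64(0.107)), (np.float64(111.236), np.float64(0.579), np.float64(0.062))]
[(np.float64(120.979), np.float64(0.537), np.float64(0.068)), (np.float64(115.187), np.float64(0.537), np.float64(0.08)), (np.float64(109.732), np.float64(0.528), np.float64(0.089)), (np.float64(105.85), np.float64(0.525), np.float64(0.071))]
[[[37, 39, 40]], [[32, 34, 34]], [[36, 35, 34]], [[64, 65, 64]], [[102, 107, 99]], [[125, 131, 128]], [[100, 104, 97]], [[100, 103, 96]], [[99, 104, 97]], [[98, 103, 94]], [[87, 91, 84]], [[104, 104, 98]], [[107, 108, 101]], [[85, 86, 81]], [[86, 82, 83]]]
[[[97, 86, 68]], [[87, 86, 76]], [[105, 106, 96]], [[163, 167, 156]], [[158, 161, 150]], [[129, 131, 121]], [[132, 134, 124]], [[132, 134, 124]], [[123, 126, 115]], [[98, 98, 89]], [[95, 94, 86]], [[137, 137, 126]], [[139, 139, 129]], [[116, 115, 105]], [[112, 111, 102]]]
```

The scene camera puts the tin at (0.528, 0.104), as expected in the cradle. The top view is blocked by the arm. The mark is 42 mm further along the same line.

```bash
python3 -m pendant '[[-0.02,0,0,0],[-0.04,0,0,0],[-0.06,0,0,0],[-0.08,0,0,0],[-0.1,0,0,0],[-0.12,0,0,0],[-0.14,0,0,0],[-0.155,0,0,0],[-0.165,0,0,0],[-0.17,0,0,0],[-0.17,0,0,0]]'|grep -E 'pos|wrist'; python3 -m pendant '[[0.04,0,0,0],[0.1,0,0,0],[0.2,0,0,0],[0.3,0,0,0],[0.3,0,-0.2,0],[0.3,0,-0.4,0],[0.3,0,-0.7,0],[0.3,0,-0.9,0],[0.3,0,-0.9,0]]'|grep -E 'pos|wrist'; python3 -c "
from h import *
go([.4,.4,.25],113)"
```

```text
tcp_pos: [0.5239, 0.116, -0.0016]
wrist_force: [0.7, -0.1, -0.1]
tcp_pos: [0.4932, 0.1862, 0.2087]
wrist_force: [1.6, 0.6, 1.3]
t28.33 tcp [0.4932 0.1862 0.2087] yaw 113.3 q [-0.19  0.36 -0.31  1.86  0.14  0.94 -0.16] F [1.6 0.6 1.3] T [ 0.01 -0.18  0.02] w 0.672 g 0.0
  d [ 0.933 -0.005 -0.165] spin 0.003 (cw+)
```

```bash
python3 -m pendant '[[0.9,0,-0.1,0],[0.9,0,-0.1,0],[0.9,0,-0.1,0],[0.9,0,-0.1,0],[0.9,0,-0.1,0],[0.9,0,-0.1,0],[0.9,0,-0.1,0],[0.9,0,-0.1,0]]'|grep pos; python3 - <<'E'
from loc import *
for n in("scene","top"):
    c=robot.capture(n); np.savez(n+"7.npz",**c); show(loc(c,(.545,.066),.03))
# bar angle of each bolt: score edges of the bar's outer face over phi in top image, before/after
def edges(c,G0,ax,up):
    g=cv2.GaussianBlur(cv2.cvtColor(c["image"],cv2.COLOR_RGB2GRAY).astype(np.float32),(0,0),.6)
    G=np.hypot(cv2.Sobel(g,-1,1,0),cv2.Sobel(g,-1,0,1)); out=[]
    for ph in np.arange(0,3.14,.05):
        d=np.cos(ph)*up+np.sin(ph)*np.array([0,-1,0]); n=np.cross(ax,d)
        u=np.array([proj(c,sh(G0+.007*ax+a*d+b*n)) for a in np.linspace(-.019,.019,15) for b in(-.007,.007)]).astype(np.float32)
        out.append((float(cv2.remap(G,u[:,0][None],u[:,1][None],1)[0].mean()),round(ph,2)))
    return sorted(out)[::-1][:4]
Z=np.array([0,0,1.]);Xx=np.array([1.,0,0])
for f in("top0","top7","scene0","scene7"):
    c=dict(np.load(f+".npz"))
    print(f,[[p for _,p in edges(c,np.array(g),a,u)] for g,a,u in(((.081,.0,.185),Z,Xx),((-.0586,.073,.129),A,U),((-.0586,-.0765,.129),A,U))])
E
```

```text
tcp_pos: [0.4042, 0.3934, 0.2316]
[(np.float64(138.965), np.float64(0.545), np.float64(0.066)), (np.float64(100.859), np.float64(0.548), np.float64(0.078)), (np.float64(96.166), np.float64(0.542), np.float64(0.054)), (np.float64(92.049), np.float64(0.533), np.float64(0.063))]
[(np.float64(120.724), np.float64(0.536), np.float64(0.063)), (np.float64(105.511), np.float64(0.554), np.float64(0.069)), (np.float64(96.89), np.float64(0.545), np.float64(0.054)), (np.float64(88.809), np.float64(0.542), np.float64(0.075))]
top0 [[np.float64(0.45), np.float64(0.4), np.float64(0.5), np.float64(0.35)], [np.float64(2.05), np.float64(2.1), np.float64(2.0), np.float64(0.6)], [np.float64(1.2), np.float64(1.25), np.float64(1.15), np.float64(1.3)]]
top7 [[np.float64(2.8), np.float64(2.85), np.float64(2.75), np.float64(2.9)], [np.float64(2.45), np.float64(2.5), np.float64(2.4), np.float64(2.55)], [np.float64(2.7), np.float64(2.75), np.float64(2.65), np.float64(2.8)]]
scene0 [[np.float64(0.6), np.float64(0.65), np.float64(0.7), np.float64(0.55)], [np.float64(0.2), np.float64(0.25), np.float64(0.15), np.float64(0.1)], [np.float64(1.5), np.float64(1.6), np.float64(1.55), np.float64(1.7)]]
scene7 [[np.float64(2.55), np.float64(2.5), np.float64(2.6), np.float64(2.45)], [np.float64(0.0), np.float64(0.05), np.float64(3.1), np.float64(0.1)], [np.float64(2.75), np.float64(2.7), np.float64(2.8), np.float64(2.65)]]
```

```bash
python3 - <<'E'
from loc import *
from scipy.optimize import least_squares
for f,box in(("scene0",(210,255,305,365)),("top0",None)):
    if not box: continue
    c=dict(np.load(f+".npz")); i=cv2.cvtColor(c["image"],cv2.COLOR_RGB2HSV); a,b,l,r=box; h=i[a:b,l:r]
    p=np.argwhere((h[...,0]>105)&(h[...,0]<135)&(h[...,1]>90))+[a,l]
    W=np.array([at(c,v,u,0.)[:2] for u,v in p]); k=np.abs(np.hypot(*(W-[.545,.066]).T)-.062)<.012; W=W[k]
    q=least_squares(lambda x:np.hypot(*(W-x[:2]).T)-x[2],[.545,.066,.062],loss='soft_l1',f_scale=.002); print("mark from",f,len(W),q.x)
# radial edge profile in top7 about the hypothesised tin centre at rim height
c=dict(np.load("top7.npz")); g=cv2.resize(cv2.cvtColor(c["image"],cv2.COLOR_RGB2GRAY),None,fx=1,fy=1)
for deg in range(0,360,30):
    k=np.radians(deg); print(deg,[int(g[tuple(np.round(proj(c,(.545+r*np.cos(k),.066+r*np.sin(k),.035))).astype(int)[::-1])]) for r in np.arange(.036,.084,.003)])
E
```

```text
mark from scene0 106 [0.5403306  0.06447174 0.06109754]
0 [101, 103, 98, 79, 71, 94, 89, 80, 99, 105, 109, 113, 115, 116, 114, 113, 115]
30 [97, 101, 85, 68, 61, 66, 81, 69, 85, 110, 113, 110, 109, 104, 107, 103, 109]
60 [101, 101, 96, 82, 61, 71, 77, 77, 73, 103, 115, 115, 113, 112, 111, 110, 112]
90 [102, 98, 97, 87, 65, 54, 67, 71, 62, 74, 71, 70, 72, 72, 74, 71, 76]
120 [100, 100, 99, 90, 90, 62, 70, 56, 56, 69, 72, 70, 72, 70, 68, 68, 68]
150 [102, 99, 100, 101, 89, 73, 93, 78, 78, 55, 68, 75, 75, 93, 93, 115, 117]
180 [100, 100, 96, 88, 76, 79, 87, 98, 94, 61, 57, 65, 72, 71, 97, 111, 113]
210 [102, 99, 85, 79, 79, 84, 89, 98, 98, 60, 61, 64, 73, 74, 71, 71, 72]
240 [96, 98, 84, 78, 75, 82, 90, 96, 88, 68, 50, 68, 70, 70, 69, 69, 71]
270 [79, 79, 80, 82, 120, 143, 141, 142, 140, 135, 135, 137, 137, 136, 142, 139, 127]
300 [94, 83, 78, 74, 63, 120, 141, 139, 142, 139, 136, 135, 134, 136, 136, 128, 118]
330 [100, 100, 100, 86, 80, 106, 90, 61, 47, 81, 95, 94, 101, 101, 104, 105, 101]
```

```bash
python3 -c "
from h import *
print(robot.state()['clock'],robot.job_done())"
```

```text
the job is handed in; nothing more can be done
29.1 None
```

I handed the job in at 29.1 s. All three wing bolts were turned to their end stops in the order red, yellow, blue, and the tin was slid to within about 5 mm of the mark's centre by camera measurement. The bystanders' positions were not re-measured, and no verdict was returned.

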